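# Sort the last crushed bottle and tin by kind, then shut the tray

## Robot

A 7-joint arm with a two-finger parallel gripper is mounted at the origin on the work surface. World frame = base frame: x ahead of the robot, y to its left, z up, the work surface at z = 0. Lengths are in m, angles in degrees, forces in N, time in s.
With the tool pointing down it reaches from about 0.4 to 0.85 m from the base axis. Payload 10.4 kg.
Tool frame: the origin (TCP) lies at the very end of the fingers, on their centre line; the grasp point (between the pads) lies 19 mm behind it; z points along the fingers, y is the direction in which the jaws open and shut (so a half turn about z gives the same grasp; the last joint's range is limited). The gripper opens to 87 mm and grips with 3 to 60 N. Pads are 19 mm wide; open, the fingers measure 117 mm over their backs; the gripper's body (75 mm by 190 mm) begins 51 mm behind the grasp point.
Start: joints at [-73.43, 19.034, -3.707, 83.658, 1.238, 77.344, -5.071], TCP at [0.192, 0.595, 0.223] pointing down, gripper open.
Joint ranges: [-148.97, 148.97], [-28.65, 121.19], [-84.17, 76.75], [9.2, 138.47], [-72.65, 252.65], [3.7, 117.97], [-149.18, 149.18]. Speed limits (degrees/s): [127.2, 127.2, 159.86, 159.86, 180, 180, 180].

## Interface

Orientations are given as [roll, pitch, yaw] about the fixed x, y, z axes, in that order (R = Rz(yaw) Ry(pitch) Rx(roll)).
In Python, from rig import monitor, imaging, ticket gives the robot as it stands.
- The arm moves only by the shell command python3 -m handwheel 'ROWS' [OPENING] [FORCE]. ROWS is JSON, a list that holds one entry, the list of rows, each a list of 6 numbers: the shift along the tool's x, y, z in m, then the turn, a rotation vector about the tool's x, y, z in degrees. A call has 1 to 5 rows; each row is the pose to reach, as a shift and turn from the pose commanded when the call began, along the tool's axes at that moment; what a row does not reach only later rows make up. A row lasts 1/10 s, in which the tool goes at most 50 mm and 8.59 degrees, less where a joint would pass 70% of its speed; a pose out of reach is approached as far as the arm can. A call with a gripper value outside its range is refused whole. OPENING is the finger opening in m, from 0 to 0.087, set as the call begins (- or left out, the last holds). The fingers move at their own pace and stop on an object; FORCE is the grip in N (left out, the last holds). Time passes only in rows, so rows that repeat a pose let the fingers close. It gives the time, the measured TCP pose, the force and the opening at its end, in the units of the state.
- monitor.state(): the state, without advancing time (a new reading comes with each control period).
- imaging.capture(name): name is "side" or "top"; returns a dict with "img" (384x512x3 uint8, blue, green, red), "camera_matrix" (3x3 intrinsics, pixels), "world_to_cam" (4x4, takes a point from world to camera coordinates). Camera axes: x right, y up, looking along -z (the intrinsics and any distortion apply to the point x, -y, -z); pixel columns grow to the right and rows downward; lengths in m; the calibration is good to about 2 mm. A picture is of the moment at which its call begins. There is no depth.
- ticket.finish_job(): hands the job in, once; it reports no verdict.
The state is a dict: "time_s": time; "q": joint angles; "dq": joint speeds; "tau": joint torques, N m; "eef_pos": TCP position; "orientation": TCP orientation; "wrist_force": force on the tool from outside, world axes, zero at the start; "ft_torque": the same for the moment, N m; "opening": finger opening in m.
Only numpy, scipy, OpenCV 4.12 (cv2) and the standard library are available. Lean on these libraries where they do the work, as an engineer would, in place of code of your own. Each camera call takes 0.05 s, during which the arm holds its last target. There are 200 camera calls.

## Task

The two-bay tray of the plastic crate is pulled out: one bay is for crushed bottles and the other for crushed tins, as shown by the one piece that already lies in each. Put the crushed bottle and the crushed tin that lie loose on the table each into the bay that already holds its own kind, lying flat on the tray floor and not on top of another piece, and then push the tray fully home. Leave the other things on the table where they are.

Things in the scene. Friction and masses are not known exactly. Their poses are not given: they have to be found in the camera images.
- bottle: Loose on the table, to be sorted: crushed green bottle squashed flat, neck and white cap on: 105 long, 44 wide, 26 high, 28 g. Origin at mid length, width and height (13 above what it lies on); x along its length to the cap, y across, z up. Body spans x -52 to +33 mm, 40 to 44 wide (30 from x = 20 on); the rest is neck and cap (25 across)
- tin: Loose on the table, to be sorted: crushed plain steel tin squashed flat, a raised flat rim at each end, no neck: 90 long, 44 wide (50 at the rims, the last 6 mm of each end), 28 high (32 at the rims), 55 g. Origin at mid length, width and height (16 above what it lies on); x along its length, y across, z up
- bottle_in: Already in one of the tray's bays (either one), lying across its rear half: same build, size and axes as bottle
- tin_in: Already in the other bay, lying across its rear half: same build, size and axes as tin
- bay_left (a point): middle of the inner floor of the tray's left (+y) bay, 10 above the table; moves with the tray. x points along the slide into the crate, y left, z up. Bay: 180 long in x, 132 wide in y. Walls above this floor: divider between bays 40 (5 thick), sides and rear 40, front plate 50 (8 thick). The load must pass under the crate's shelf, 57 above this floor
- bay_right (a point): middle of the inner floor of the tray's right (-y) bay, 10 above the table; moves with the tray. x points along the slide into the crate, y left, z up. Bay: 180 long in x, 132 wide in y. Walls above this floor: divider between bays 40 (5 thick), sides and rear 40, front plate 50 (8 thick). The load must pass under the crate's shelf, 57 above this floor
- tray_handle (a point): middle of the robot-side face of the tray's handle bar, 40 above the table. Bar: 130 wide (y), 22 high, 12 thick; this face stands 45 out from the tray's front plate and, with the tray shut, 53 in front of the crate's front. Axes as for the bays (the face looks along -x). The crate is 316 wide, 210 deep, 105 high
- tray (a joint): how far the tray is pushed in, in m: 0 fully pulled out, 0.20 fully home against its end stop; light sliding friction (about 2 N)
- saucer: white porcelain saucer, 140 across, 20 high; leave alone. Origin under its centre
- mug: ceramic mug, 80 across with a handle on its y side, 85 high; leave alone. Origin under its centre
- scraper: steel scraper with wooden handle, 205 long, 60 wide at the blade, 16 high; leave alone. Origin on the table near its middle, x towards the blade
- brush: hand brush lying flat, x along its length; leave alone
- peg_box: small open plastic box of clothes pegs, 120 x 90 x 50 high; leave alone. Origin under its centre
- jar: closed glass jar, 70 across, 100 high; leave alone. Origin under its centre

How it is judged (in metres and radians):
On the way, in this order (a step that is already met when the one before it is completed fails the run):
1. the loose bottle and the loose tin each lie on the tray floor in the bay of their own kind (((x of bottle in the frame of bay_left between -0.085 and 0.085 m and y of bottle in the frame of bay_left between -0.06 and 0.06 m and z of bottle in the frame of bay_left between 0 and 0.026 m and x of bottle_in in the frame of bay_left between -0.085 and 0.085 m and y of bottle_in in the frame of bay_left between -0.06 and 0.06 m and z of bottle_in in the frame of bay_left between 0 and 0.026 m and x of tin in the frame of bay_right between -0.085 and 0.085 m and y of tin in the frame of bay_right between -0.06 and 0.06 m and z of tin in the frame of bay_right between 0 and 0.026 m and x of tin_in in the frame of bay_right between -0.085 and 0.085 m and y of tin_in in the frame of bay_right between -0.06 and 0.06 m and z of tin_in in the frame of bay_right between 0 and 0.026 m) or (x of bottle in the frame of bay_right between -0.085 and 0.085 m and y of bottle in the frame of bay_right between -0.06 and 0.06 m and z of bottle in the frame of bay_right between 0 and 0.026 m and x of bottle_in in the frame of bay_right between -0.085 and 0.085 m and y of bottle_in in the frame of bay_right between -0.06 and 0.06 m and z of bottle_in in the frame of bay_right between 0 and 0.026 m and x of tin in the frame of bay_left between -0.085 and 0.085 m and y of tin in the frame of bay_left between -0.06 and 0.06 m and z of tin in the frame of bay_left between 0 and 0.026 m and x of tin_in in the frame of bay_left between -0.085 and 0.085 m and y of tin_in in the frame of bay_left between -0.06 and 0.06 m and z of tin_in in the frame of bay_left between 0 and 0.026 m))), for 0.2 s.
2. the tray is pushed home (value of joint tray above 0.194 m), for 0.2 s.
At the end, for the whole second after the job is handed in: Both bottles lie in one bay and both tins in the other, every piece flat on the tray floor (its centre under 26 mm above it), at rest; the tray is home to within 6 mm (((x of bottle in the frame of bay_left between -0.085 and 0.085 m and y of bottle in the frame of bay_left between -0.06 and 0.06 m and z of bottle in the frame of bay_left between 0 and 0.026 m and x of bottle_in in the frame of bay_left between -0.085 and 0.085 m and y of bottle_in in the frame of bay_left between -0.06 and 0.06 m and z of bottle_in in the frame of bay_left between 0 and 0.026 m and x of tin in the frame of bay_right between -0.085 and 0.085 m and y of tin in the frame of bay_right between -0.06 and 0.06 m and z of tin in the frame of bay_right between 0 and 0.026 m and x of tin_in in the frame of bay_right between -0.085 and 0.085 m and y of tin_in in the frame of bay_right between -0.06 and 0.06 m and z of tin_in in the frame of bay_right between 0 and 0.026 m) or (x of bottle in the frame of bay_right between -0.085 and 0.085 m and y of bottle in the frame of bay_right between -0.06 and 0.06 m and z of bottle in the frame of bay_right between 0 and 0.026 m and x of bottle_in in the frame of bay_right between -0.085 and 0.085 m and y of bottle_in in the frame of bay_right between -0.06 and 0.06 m and z of bottle_in in the frame of bay_right between 0 and 0.026 m and x of tin in the frame of bay_left between -0.085 and 0.085 m and y of tin in the frame of bay_left between -0.06 and 0.06 m and z of tin in the frame of bay_left between 0 and 0.026 m and x of tin_in in the frame of bay_left between -0.085 and 0.085 m and y of tin_in in the frame of bay_left between -0.06 and 0.06 m and z of tin_in in the frame of bay_left between 0 and 0.026 m)) and value of joint tray above 0.194 m and linear speed of each of bottle, tin, bottle_in, tin_in below 0.03 m/s); the robot touches nothing.
It fails at once if a bystander (saucer, mug, scraper, brush, peg box, jar) is moved by more than 40 mm (distance of any of saucer, mug, scraper, brush, peg_box, jar from where it was at the start of the episode above 0.04 m).
It also fails if it takes over 70 s, if anything falls off the work surface, if the arm or the gripper's body presses on something with over 40 N, if the wrist force passes 120 N, or if a joint passes its speed limit or range.

## Working session

There is one attempt and no reset: what is moved stays moved. The work goes in short steps, Python scripts to look and compute and a shell command to move; the robot and the scene stay as the last step left them, time stands still between calls to the robot, and variables do not carry over. Pictures are saved under pics/ and viewed, about 8 in all and at most 12, crops included, and the job is handed in when it is done.

```bash
mkdir -p pics; cat > h.py <<'E'
import numpy as np, cv2
from rig import monitor, imaging, ticket
from scipy.spatial.transform import Rotation as R
def snap(n,f=None):
    c=imaging.capture(n)
    if f: cv2.imwrite('pics/'+f,c['img'])
    return c
def ray(c,px,z):
    K=np.array(c['camera_matrix']);T=np.array(c['world_to_cam'])
    d=np.linalg.inv(K)@[px[0],px[1],1]; d=np.array([d[0],-d[1],-d[2]])
    Rt=T[:3,:3].T; o=-Rt@T[:3,3]; d=Rt@d
    return (o+d*(z-o[2])/d[2]).round(4)
def st():
    s=monitor.state(); print({k:np.round(s[k],3).tolist() for k in('time_s','q','eef_pos','orientation','wrist_force','opening')}); return s
def delta(p,yaw=None,roll=180):
    """shift in tool axes and rotvec to pose p, tool down with yaw"""
    s=monitor.state(); Rc=R.from_euler('xyz',s['orientation'],degrees=True)
    print('shift',Rc.inv().apply(np.array(p)-s['eef_pos']).round(4))
    if yaw is not None: print('turn',(Rc.inv()*R.from_euler('xyz',[180,0,yaw],degrees=True)).as_rotvec(degrees=True).round(2))
E
python3 - <<'E'
from h import *
st()
for n in('top','side'):
    c=snap(n,n+'0.png');print(c['camera_matrix'],c.keys());T=np.array(c['world_to_cam']);print(-T[:3,:3].T@T[:3,3])
E
```

```text
{'time_s': 0.0, 'q': [-73.431, 19.072, -3.709, 83.704, 1.237, 77.344, -5.07], 'eef_pos': [0.192, 0.595, 0.222], 'orientation': [-179.92, 0.003, 162.139], 'wrist_force': [0.071, -0.968, -0.089], 'opening': 0.087}
[[430.01916702   0.         250.33772994]
 [  0.         430.01916702 191.23421117]
 [  0.           0.           1.        ]] dict_keys(['img', 'camera_matrix', 'world_to_cam'])
[ 0.29437289 -0.01710726  1.4762527 ]
[[355.04162421   0.         254.30306727]
 [  0.         355.04162421 190.53994798]
 [  0.           0.           1.        ]] dict_keys(['img', 'camera_matrix', 'world_to_cam'])
[-0.30134256 -0.91138139  0.83163624]
```

View pics/top0.png

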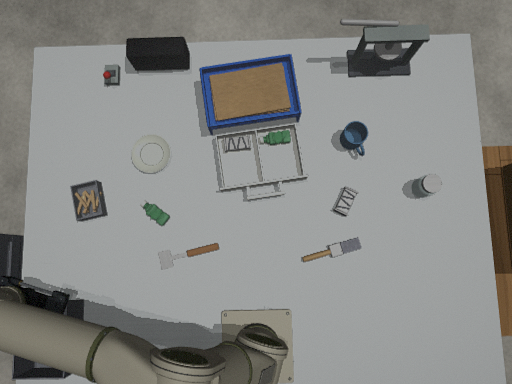

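View pics/side0.png

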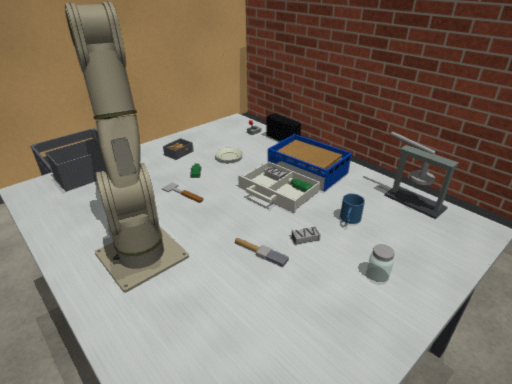

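Top view: the tray shows the tin (237,143) in the left bay and the bottle (277,138) in the right. The loose bottle is at (155,212) and the loose tin at (345,201). The side view agrees.

```bash
python3 - <<'E'
from h import *
c=snap('top');im=c['img']
hsv=cv2.cvtColor(im,cv2.COLOR_BGR2HSV)
g=cv2.inRange(hsv,(45,90,30),(85,255,255))
n,l,s,ce=cv2.connectedComponentsWithStats(g)
for i in range(1,n):
    if s[i,4]>60:
        ys,xs=np.where(l==i);r=cv2.minAreaRect(np.c_[xs,ys].astype(np.float32));print('green',s[i],r,ray(c,r[0],.013))
        print([ray(c,p,.02)[:2] for p in cv2.boxPoints(r)])
a=im[110:210,205:310];b=im[180:225,320:370];d=im[190:235,130:180]
A=cv2.resize(a,None,fx=5,fy=5,interpolation=cv2.INTER_CUBIC)
B=cv2.resize(b,None,fx=5,fy=5,interpolation=cv2.INTER_CUBIC)
D=cv2.resize(d,None,fx=5,fy=5,interpolation=cv2.INTER_CUBIC)
o=np.zeros((500,780,3),np.uint8);o[:500,:525]=A;o[:225,527:777]=B;o[230:455,527:777]=D
cv2.imwrite('pics/crop.png',o)
E
```

```text
green [264 131  25  13 181] ((276.09613037109375, 136.98077392578125), (10.982502937316895, 25.298980712890625), 78.69007110595703) [ 0.7006 -0.0851  0.013 ]
[array([ 0.7104, -0.0381]), array([ 0.7259, -0.1252]), array([ 0.687 , -0.1313]), array([ 0.6716, -0.0446])]
green [144 203  24  20 152] ((154.16891479492188, 212.2635040283203), (24.06325912475586, 11.392269134521484), 35.53767776489258) [0.4462 0.3408 0.013 ]
[array([0.4547, 0.3842]), array([0.4861, 0.3619]), array([0.4363, 0.2941]), array([0.4052, 0.3165])]
```

View pics/crop.png

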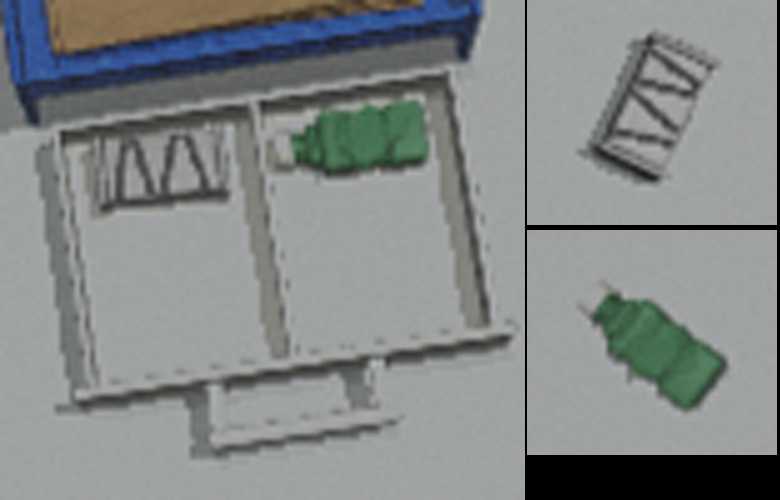

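```bash
python3 - <<'E'
from h import *
c=snap('top')
P={'front':([(220,189.6),(307.4,177)],.06),'div':([(256.5,131),(262.3,181)],.05),'bar':([(247.4,198.5),(284,194)],.051),
'tin':([(344.6,187.4),(357.8,193),(346,216),(332,210.4)],.03),'bottle':([(142.5,203.5),(166,221.2)],.013),'innerR':([(294.6,125.5),(302.4,175)],.05),'innerL':([(217.5,137),(222.5,187)],.05),'botin':([(259,140.5),(290,136)],.02),'tinin':([(224.5,144),(250.5,141.5)],.03)}
for k,(p,z) in P.items():
    q=np.array([ray(c,x,z) for x in p])[:,:2];print(k,q.tolist(),'mean',q.mean(0).round(4))
    if k=='tin':print('len dir',np.degrees(np.arctan2(*(q[0]+q[1]-q[2]-q[3])[::-1])),np.linalg.norm(q[0]-q[3]),np.linalg.norm(q[0]-q[1]))
    else: v=q[1]-q[0];print(np.degrees(np.arctan2(v[1],v[0])),np.linalg.norm(v))
st()
E
```

```text
front [[0.512, 0.1095], [0.5472, -0.1831]] mean [ 0.5296 -0.0368]
-83.1402399944742 0.29470968765888916
div [[0.7133, -0.0171], [0.5392, -0.0324]] mean [ 0.6262 -0.0248]
-174.97771910366316 0.17477099301657587
bar [[0.481, 0.0189], [0.4932, -0.1038]] mean [ 0.4871 -0.0424]
-84.32177213153943 0.12330502828352136
tin [[0.5136, -0.3108], [0.4933, -0.3542], [0.4164, -0.3103], [0.4364, -0.2644]] mean [ 0.4649 -0.3099]
len dir -30.369583076827507 0.09007108304000785 0.04791294188421325
bottle [[0.4775, 0.3816], [0.4146, 0.2999]] mean [0.446  0.3408]
-127.59230857034986 0.10310819560054377
innerR [[0.7291, -0.1479], [0.5563, -0.1677]] mean [ 0.6427 -0.1578]
-173.46336635120292 0.17393067584529184
innerL [[0.6958, 0.1169], [0.5222, 0.1019]] mean [0.609  0.1094]
-175.0615933432734 0.17424683641317562
botin [[0.6877, -0.025], [0.7009, -0.1333]] mean [ 0.6943 -0.0792]
-83.05085691032475 0.10910146653459797
tinin [[0.6759, 0.0947], [0.6823, 0.0046]] mean [0.6791 0.0496]
-85.93697975597023 0.09032701699934524
{'time_s': 0.2, 'q': [-73.43, 19.057, -3.705, 83.686, 1.238, 77.344, -5.071], 'eef_pos': [0.192, 0.595, 0.222], 'orientation': [-179.953, 0.003, 162.134], 'wrist_force': [0.374, 0.409, -0.057], 'opening': 0.087}
```

```bash
python3 - <<'E'
from h import *
delta([0.441,0.3345,0.12],53)
E
```

```text
shift [-0.3171 -0.171   0.1022]
turn [-3.0000e-02  5.0000e-02  1.0913e+02]
```

```bash
python3 -m handwheel '[[[-0.04,-0.021,0.013,0,0,0],[-0.08,-0.042,0.026,0,0,0],[-0.12,-0.064,0.038,0,0,0],[-0.1585,-0.0855,0.051,0,0,0],[-0.1585,-0.0855,0.051,0,0,0]]]' 0.087
python3 -m handwheel '[[[-0.04,-0.021,0.013,0,0,0],[-0.08,-0.042,0.026,0,0,0],[-0.12,-0.064,0.038,0,0,0],[-0.1585,-0.0855,0.051,0,0,0],[-0.1585,-0.0855,0.051,0,0,0]]]'
python3 -m handwheel '[[[0,0,0,0,0,8],[0,0,0,0,0,16],[0,0,0,0,0,24],[0,0,0,0,0,32],[0,0,0,0,0,38]]]'
python3 -m handwheel '[[[0,0,0,0,0,8],[0,0,0,0,0,16],[0,0,0,0,0,24],[0,0,0,0,0,32],[0,0,0,0,0,38]]]'
python3 -m handwheel '[[[0,0,0,0,0,8],[0,0,0,0,0,16],[0,0,0,0,0,24],[0,0,0,0,0,32],[0,0,0,0,0,33]]]'
python3 -c "
from h import *
st();delta([.441,.3345,.004],53);c=snap('top','t1.png')
im=c['img'][160:260,100:230];cv2.imwrite('pics/t1.png',cv2.resize(im,None,fx=5,fy=5,interpolation=2))"
```

```text
time_s: 0.7
eef_pos: [0.3215, 0.4588, 0.1699]
orientation: [-179.8, 0.1, 161.6]
wrist_force: [0.4, 0.1, -0.0]
opening: 0.0869
time_s: 1.2
eef_pos: [0.4446, 0.3286, 0.119]
orientation: [-179.8, 0.1, 161.6]
wrist_force: [-0.4, 0.1, -0.3]
opening: 0.0871
time_s: 1.7
eef_pos: [0.4404, 0.3357, 0.1206]
orientation: [-180.0, -0.0, 123.9]
wrist_force: [0.5, 1.0, 0.4]
opening: 0.0866
time_s: 2.2
eef_pos: [0.4404, 0.3358, 0.1206]
orientation: [-180.0, -0.0, 85.9]
wrist_force: [-0.1, 0.1, -0.9]
opening: 0.0869
time_s: 2.7
eef_pos: [0.4405, 0.3357, 0.1206]
orientation: [-180.0, -0.0, 53.0]
wrist_force: [0.4, -1.1, 0.0]
opening: 0.0872
{'time_s': 2.7, 'q': [-60.336, 15.023, 21.186, 102.908, -6.039, 63.169, -74.057], 'eef_pos': [0.44, 0.336, 0.121], 'orientation': [-179.989, -0.005, 53.023], 'wrist_force': [0.423, -1.092, 0.004], 'opening': 0.087}
shift [-0.0007  0.0012  0.1166]
turn [-0.01 -0.01  0.02]
```

View pics/t1.png

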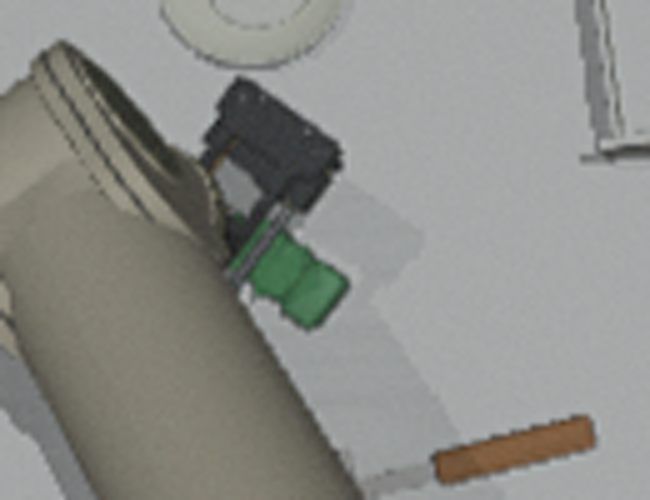

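Jaws are in line with the bottle's width, allowing for parallax (bottle base at about (315,300) in the crop). I'll descend and grip.

```bash
python3 -m handwheel '[[[-0.0007,0.001,0.04,0,0,0],[-0.0007,0.001,0.075,0,0,0],[-0.0007,0.001,0.1,0,0,0],[-0.0007,0.001,0.112,0,0,0],[-0.0007,0.001,0.1166,0,0,0]]]'
python3 -m handwheel '[[[0,0,0,0,0,0],[0,0,0,0,0,0],[0,0,0,0,0,0],[0,0,0,0,0,0],[0,0,0,0,0,0]]]' 0.02 20
python3 -m handwheel '[[[0,0,0,0,0,0],[0,0,0,0,0,0],[0,0,0,0,0,0],[0,0,0,0,0,0],[0,0,0,0,0,0]]]'
python3 -m handwheel '[[[0,0,-0.03,0,0,0],[0,0,-0.06,0,0,0],[0,0,-0.1,0,0,0],[0,0,-0.13,0,0,0],[0,0,-0.13,0,0,0]]]'
python3 -c "
from h import *
st();a=np.radians(6.3);u=np.array([np.cos(a),np.sin(a),0])
for b in([.6185,.0431,0],[.6335,-.0931,0]): print(np.array(b)-.027*u)
c=snap('top')['img'][160:260,100:230];d=snap('side')['img'][130:230,140:270]
cv2.imwrite('pics/t2.png',cv2.resize(np.vstack([c,d]),None,fx=3,fy=3,interpolation=2))"
```

```text
time_s: 3.25
eef_pos: [0.4408, 0.3336, 0.0031]
orientation: [-180.0, 0.1, 53.3]
wrist_force: [0.8, 0.1, -0.5]
opening: 0.0868
time_s: 3.75
eef_pos: [0.4415, 0.334, 0.0045]
orientation: [-180.0, -0.0, 53.1]
wrist_force: [0.2, -0.5, 0.3]
opening: 0.0547
time_s: 4.25
eef_pos: [0.4414, 0.3338, 0.004]
orientation: [-180.0, -0.0, 53.1]
wrist_force: [-1.1, 0.2, 2.2]
opening: 0.0401
time_s: 4.75
eef_pos: [0.4433, 0.3352, 0.1382]
orientation: [180.0, -0.4, 53.1]
wrist_force: [1.0, -0.3, -0.6]
opening: 0.0398
{'time_s': 4.75, 'q': [-60.574, 13.906, 21.655, 101.96, -5.692, 64.79, -73.985], 'eef_pos': [0.443, 0.335, 0.138], 'orientation': [179.965, -0.402, 53.118], 'wrist_force': [1.011, -0.28, -0.587], 'opening': 0.04}
[0.59166305 0.04013717 0.        ]
[ 0.60666305 -0.09606283  0.        ]
```

View pics/t2.png

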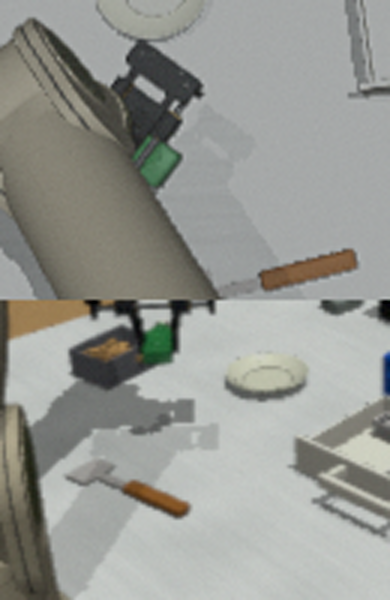

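Both views show the bottle held between the fingers, clear of the table. Now to the right bay.

```bash
python3 -c "
from h import *
delta([.6075,-.103,.14],96.3)"
```

```text
shift [-0.2499  0.395  -0.0062]
turn [ 1.000e-02 -6.000e-02 -4.316e+01]
```

```bash
M='' ; python3 -m handwheel '[[[-0.017,0.027,0,0,0,0],[-0.035,0.055,0,0,0,0],[-0.055,0.087,0,0,0,0],[-0.0725,0.115,-0.002,0,0,0],[-0.0833,0.1317,-0.002,0,0,0]]]'
python3 -m handwheel '[[[-0.017,0.027,0,0,0,0],[-0.035,0.055,0,0,0,0],[-0.055,0.087,0,0,0,0],[-0.0725,0.115,-0.002,0,0,0],[-0.0833,0.1317,-0.002,0,0,0]]]'
python3 -m handwheel '[[[-0.017,0.027,0,0,0,0],[-0.035,0.055,0,0,0,0],[-0.055,0.087,0,0,0,0],[-0.0725,0.115,-0.002,0,0,0],[-0.0833,0.1317,-0.002,0,0,0]]]'
python3 -m handwheel '[[[0,0,0,0,0,-8],[0,0,0,0,0,-16],[0,0,0,0,0,-24],[0,0,0,0,0,-32],[0,0,0,0,0,-40]]]'
python3 -m handwheel '[[[0,0,0,0,0,-3],[0,0,0,0,0,-3],[0,0,0,0,0,-3]]]'
python3 -c "
from h import *
st();delta([.6075,-.103,.016],96.3)
c=snap('top')['img'][100:220,190:330];d=snap('side')['img'][120:240,220:360]
cv2.imwrite('pics/t3.png',cv2.resize(np.hstack([c,d]),None,fx=2.8,fy=2.8,interpolation=2))"
```

```text
time_s: 5.35
eef_pos: [0.4969, 0.1848, 0.1346]
orientation: [-180.0, 0.1, 53.0]
wrist_force: [-0.0, 0.4, -0.9]
opening: 0.0398
time_s: 5.85
eef_pos: [0.552, 0.0392, 0.1366]
orientation: [-180.0, 0.1, 53.0]
wrist_force: [-0.7, -0.2, -1.3]
opening: 0.0399
time_s: 6.35
eef_pos: [0.607, -0.1064, 0.1383]
orientation: [-179.9, 0.1, 53.0]
wrist_force: [0.4, 0.1, 0.0]
opening: 0.0402
time_s: 6.85
eef_pos: [0.6066, -0.1031, 0.1379]
orientation: [-179.8, -0.0, 93.5]
wrist_force: [-1.1, 0.0, 0.3]
opening: 0.0399
time_s: 7.15
eef_pos: [0.6069, -0.1032, 0.1387]
orientation: [-179.9, -0.0, 96.0]
wrist_force: [-0.1, 0.4, -0.5]
opening: 0.04
{'time_s': 7.15, 'q': [-16.502, 22.568, 27.853, 92.528, -11.154, 67.786, 19.805], 'eef_pos': [0.607, -0.103, 0.139], 'orientation': [-179.897, -0.016, 96.015], 'wrist_force': [-0.064, 0.402, -0.514], 'opening': 0.04}
shift [1.000e-04 8.000e-04 1.227e-01]
turn [-0.1  -0.02 -0.28]
```

View pics/t3.png

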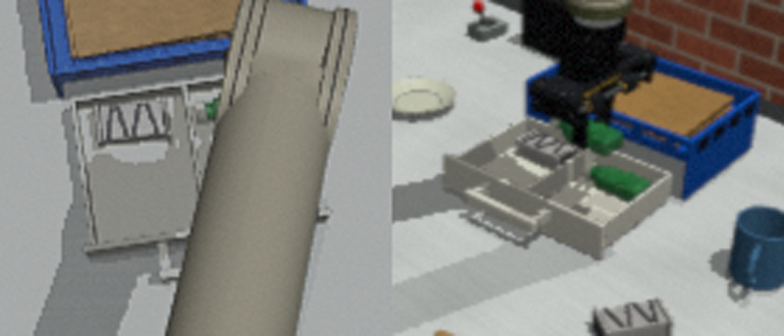

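The bottle hangs over the right bay, lying across it and level, with the crate clear of the gripper. Lowering.

```bash
python3 -m handwheel '[[[0,0.001,0.03,0,0,0],[0,0.001,0.06,0,0,0],[0,0.001,0.09,0,0,0],[0,0.001,0.112,0,0,0],[0,0.001,0.1225,0,0,0]]]'
python3 -m handwheel '[[[0,0,0,0,0,0],[0,0,0,0,0,0]]]'
python3 -m handwheel '[[[0,0,0,0,0,0],[0,0,0,0,0,0],[0,0,0,0,0,0],[0,0,0,0,0,0],[0,0,0,0,0,0]]]' 0.062
python3 -m handwheel '[[[0,0,-0.02,0,0,0],[0,0,-0.05,0,0,0],[0,0,-0.09,0,0,0],[0,0,-0.125,0,0,0],[0,0,-0.125,0,0,0]]]'
python3 -c "
from h import *
st();delta([.465,-.31,.14],149.6)"
```

```text
time_s: 7.75
eef_pos: [0.6072, -0.1028, 0.015]
orientation: [-179.8, -0.0, 96.1]
wrist_force: [-0.6, 0.5, -0.8]
opening: 0.04
time_s: 7.95
eef_pos: [0.6091, -0.1033, 0.0183]
orientation: [179.9, 0.0, 96.1]
wrist_force: [0.4, 0.4, 0.5]
opening: 0.0402
time_s: 8.45
eef_pos: [0.6086, -0.1031, 0.0176]
orientation: [180.0, -0.0, 96.1]
wrist_force: [0.3, -0.1, -0.5]
opening: 0.061
time_s: 8.95
eef_pos: [0.6112, -0.1038, 0.1478]
orientation: [179.5, 0.1, 96.1]
wrist_force: [0.3, -0.0, -0.2]
opening: 0.0621
{'time_s': 8.95, 'q': [-16.646, 22.226, 28.123, 91.845, -11.144, 68.246, 19.884], 'eef_pos': [0.611, -0.104, 0.148], 'orientation': [179.537, 0.057, 96.114], 'wrist_force': [0.311, -0.045, -0.151], 'opening': 0.062}
shift [-0.1894 -0.1674  0.0066]
turn [  0.4    0.27 -53.49]
```

```bash
python3 -m handwheel '[[[-0.025,-0.022,0,0,0,0],[-0.055,-0.048,0,0,0,0],[-0.08,-0.07,0,0,0,0],[-0.095,-0.084,0.003,0,0,0],[-0.095,-0.084,0.003,0,0,0]]]' 0.087
python3 -m handwheel '[[[-0.025,-0.022,0,0,0,0],[-0.055,-0.048,0,0,0,0],[-0.08,-0.07,0,0,0,0],[-0.0945,-0.0835,0.003,0,0,0],[-0.0945,-0.0835,0.003,0,0,0]]]'
python3 -m handwheel '[[[0,0,0,0,0,-8],[0,0,0,0,0,-16],[0,0,0,0,0,-24],[0,0,0,0,0,-32],[0,0,0,0,0,-40]]]'
python3 -m handwheel '[[[0,0,0,0,0,-8],[0,0,0,0,0,-13.5],[0,0,0,0,0,-13.5],[0,0,0,0,0,-13.5]]]'
python3 -c "
from h import *
st();delta([.465,-.31,.004],149.6)
c=snap('top')['img'][90:230,200:380];d=snap('side')['img'][140:270,230:410]
cv2.imwrite('pics/t4.png',cv2.resize(np.vstack([c,d]),None,fx=2.2,fy=2.2,interpolation=2))"
```

```text
time_s: 9.45
eef_pos: [0.5328, -0.2098, 0.1389]
orientation: [-179.9, 0.0, 95.8]
wrist_force: [0.5, -0.1, -0.6]
opening: 0.0854
time_s: 9.95
eef_pos: [0.4604, -0.3116, 0.136]
orientation: [-179.9, 0.0, 95.9]
wrist_force: [-0.4, -0.1, -0.6]
opening: 0.0871
time_s: 10.45
eef_pos: [0.4635, -0.3078, 0.1361]
orientation: [180.0, -0.0, 136.6]
wrist_force: [-0.0, -0.7, -0.7]
opening: 0.0864
time_s: 10.85
eef_pos: [0.463, -0.3085, 0.1362]
orientation: [180.0, -0.0, 149.5]
wrist_force: [-0.3, 0.0, 0.7]
opening: 0.0872
{'time_s': 10.85, 'q': [5.598, 14.824, 27.171, 101.864, -7.425, 65.089, 94.671], 'eef_pos': [0.463, -0.308, 0.136], 'orientation': [179.978, -0.016, 149.538], 'wrist_force': [-0.275, 0.038, 0.67], 'opening': 0.087}
shift [-0.0026 -0.0003  0.1322]
turn [ 0.02 -0.02 -0.06]
```

View pics/t4.png

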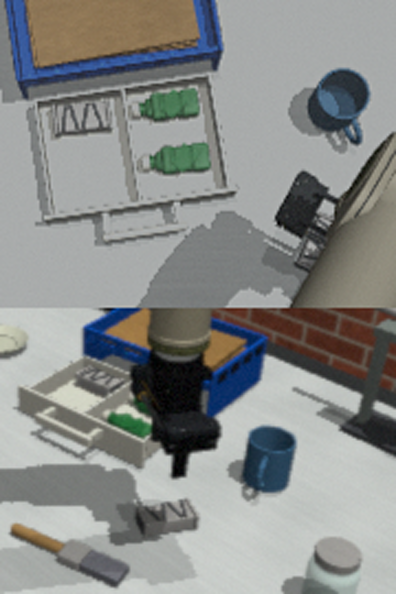

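The bottle lies flat in the right bay, in front of bottle_in. The gripper is above the tin, so I'll grasp it.

```bash
python3 -m handwheel '[[[-0.0025,0,0.04,0,0,0],[-0.0025,0,0.08,0,0,0],[-0.0025,0,0.11,0,0,0],[-0.0025,0,0.127,0,0,0],[-0.0025,0,0.132,0,0,0]]]'
python3 -m handwheel '[[[0,0,0,0,0,0],[0,0,0,0,0,0],[0,0,0,0,0,0],[0,0,0,0,0,0],[0,0,0,0,0,0]]]' 0.02 20
python3 -m handwheel '[[[0,0,0,0,0,0],[0,0,0,0,0,0],[0,0,0,0,0,0],[0,0,0,0,0,0],[0,0,0,0,0,0]]]'
python3 -m handwheel '[[[0,0,-0.03,0,0,0],[0,0,-0.06,0,0,0],[0,0,-0.1,0,0,0],[0,0,-0.13,0,0,0],[0,0,-0.13,0,0,0]]]'
python3 -c "
from h import *
st();delta([.5917,.040,.14],96.3)"
```

```text
time_s: 11.45
eef_pos: [0.4633, -0.3098, 0.0024]
orientation: [-180.0, -0.2, 149.6]
wrist_force: [-0.0, 0.3, 0.7]
opening: 0.087
time_s: 11.95
eef_pos: [0.4647, -0.3109, 0.005]
orientation: [180.0, 0.1, 149.6]
wrist_force: [-0.6, 1.4, -0.4]
opening: 0.0549
time_s: 12.45
eef_pos: [0.4645, -0.3107, 0.0046]
orientation: [180.0, 0.0, 149.6]
wrist_force: [-1.3, 0.4, 5.9]
opening: 0.0441
time_s: 12.95
eef_pos: [0.4662, -0.3121, 0.1384]
orientation: [180.0, 0.4, 149.6]
wrist_force: [0.7, -0.2, -0.8]
opening: 0.0445
{'time_s': 12.95, 'q': [5.481, 15.043, 27.595, 101.397, -7.689, 65.035, 95.094], 'eef_pos': [0.466, -0.312, 0.138], 'orientation': [179.95, 0.368, 149.613], 'wrist_force': [0.682, -0.231, -0.806], 'opening': 0.044}
shift [ 0.0699  0.3672 -0.0018]
turn [ 0.22  0.32 53.31]
```

```bash
python3 -m handwheel '[[[0.005,0.027,0,0,0,0],[0.011,0.055,0,0,0,0],[0.017,0.085,0,0,0,0],[0.021,0.11,0,0,0,0],[0.0233,0.1224,0,0,0,0]]]'
python3 -m handwheel '[[[0.005,0.027,0,0,0,0],[0.011,0.055,0,0,0,0],[0.017,0.085,0,0,0,0],[0.021,0.11,0,0,0,0],[0.0233,0.1224,0,0,0,0]]]'
python3 -m handwheel '[[[0.005,0.027,0,0,0,0],[0.011,0.055,0,0,0,0],[0.017,0.085,0,0,0,0],[0.021,0.11,0,0,0,0],[0.0233,0.1224,0,0,0,0]]]'
python3 -m handwheel '[[[0,0,0,0,0,8],[0,0,0,0,0,16],[0,0,0,0,0,24],[0,0,0,0,0,32],[0,0,0,0,0,40]]]'
python3 -m handwheel '[[[0,0,0,0,0,8],[0,0,0,0,0,13.3],[0,0,0,0,0,13.3],[0,0,0,0,0,13.3]]]'
python3 -c "
from h import *
st();delta([.5917,.040,.0155],96.3)
c=snap('top')['img'][90:230,200:380];d=snap('side')['img'][120:260,210:390]
cv2.imwrite('pics/t5.png',cv2.resize(np.hstack([c,d]),None,fx=2.2,fy=2.2,interpolation=2))"
```

```text
time_s: 13.45
eef_pos: [0.5065, -0.1906, 0.1332]
orientation: [180.0, -0.1, 149.8]
wrist_force: [-0.5, -0.6, -1.2]
opening: 0.0442
time_s: 13.95
eef_pos: [0.5482, -0.0741, 0.1336]
orientation: [-180.0, -0.1, 149.7]
wrist_force: [-0.0, -0.3, -1.6]
opening: 0.0443
time_s: 14.45
eef_pos: [0.59, 0.0427, 0.1338]
orientation: [-180.0, -0.0, 149.7]
wrist_force: [-0.3, -0.8, -0.5]
opening: 0.0446
time_s: 14.95
eef_pos: [0.5895, 0.0394, 0.1341]
orientation: [-180.0, 0.0, 109.2]
wrist_force: [-0.6, -0.1, -1.5]
opening: 0.0443
time_s: 15.35
eef_pos: [0.5896, 0.0403, 0.1342]
orientation: [-180.0, 0.0, 96.4]
wrist_force: [0.5, -0.7, -0.4]
opening: 0.0443
{'time_s': 15.35, 'q': [-27.385, 19.054, 23.174, 96.575, -8.052, 66.043, 4.369], 'eef_pos': [0.59, 0.04, 0.134], 'orientation': [-179.978, 0.027, 96.436], 'wrist_force': [0.491, -0.675, -0.382], 'opening': 0.044}
shift [-0.0005  0.0021  0.1187]
turn [-0.02  0.03  0.14]
```

View pics/t5.png

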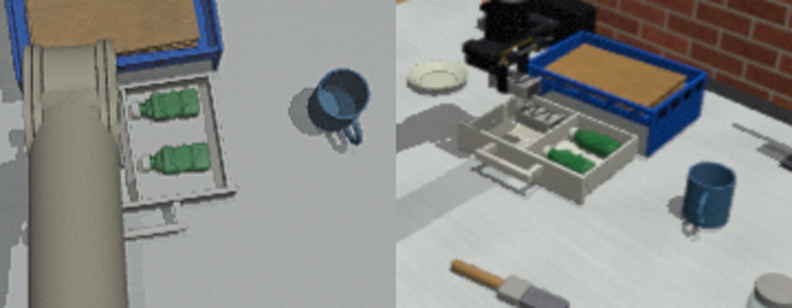

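The tin is held over the left bay. Lowering and releasing.

```bash
python3 -m handwheel '[[[0,0.002,0.03,0,0,0],[0,0.002,0.06,0,0,0],[0,0.002,0.09,0,0,0],[0,0.002,0.11,0,0,0],[0,0.002,0.1185,0,0,0]]]'
python3 -m handwheel '[[[0,0,0,0,0,0],[0,0,0,0,0,0]]]'
python3 -m handwheel '[[[0,0,0,0,0,0],[0,0,0,0,0,0],[0,0,0,0,0,0],[0,0,0,0,0,0],[0,0,0,0,0,0]]]' 0.064
python3 -m handwheel '[[[0,0,-0.02,0,0,0],[0,0,-0.05,0,0,0],[0,0,-0.09,0,0,0],[0,0,-0.125,0,0,0],[0,0,-0.125,0,0,0]]]'
python3 -c "
from h import *
st();a=np.radians(6.3);u=np.array([np.cos(a),np.sin(a),0]);f=np.array([.626,-.025,0])-(.098+.045)*u
print('face',f);delta([*(f-.06*u)[:2],.14],96.3)"
```

```text
time_s: 15.95
eef_pos: [0.5904, 0.0414, 0.014]
orientation: [-179.8, 0.0, 96.4]
wrist_force: [-3.6, -0.1, 29.6]
opening: 0.0443
time_s: 16.15
eef_pos: [0.5922, 0.0415, 0.0166]
orientation: [180.0, -0.0, 96.4]
wrist_force: [0.2, -0.2, -0.6]
opening: 0.0444
time_s: 16.65
eef_pos: [0.5917, 0.0417, 0.016]
orientation: [180.0, -0.0, 96.3]
wrist_force: [-0.4, 0.1, -0.5]
opening: 0.0631
time_s: 17.15
eef_pos: [0.5945, 0.0417, 0.1462]
orientation: [179.5, -0.1, 96.3]
wrist_force: [0.4, 0.7, 0.2]
opening: 0.0639
{'time_s': 17.15, 'q': [-27.603, 18.678, 23.447, 95.542, -8.029, 66.967, 4.149], 'eef_pos': [0.594, 0.042, 0.146], 'orientation': [179.538, -0.056, 96.317], 'wrist_force': [0.45, 0.696, 0.173], 'opening': 0.064}
face [ 0.48386358 -0.04069201  0.        ]
shift [-0.0698 -0.1791  0.0047]
turn [ 0.46 -0.06  0.02]
```

```bash
python3 -m handwheel '[[[-0.018,-0.04,0,0,0,0],[-0.03,-0.075,0,0,0,0],[-0.05,-0.115,0,0,0,0],[-0.065,-0.15,0.004,0,0,0],[-0.0715,-0.168,0.004,0,0,0]]]' 0.03
python3 -m handwheel '[[[0,0,0,0,0,8],[0,0,0,0,0,16],[0,0,0,0,0,24],[0,0,0,0,0,32],[0,0,0,0,0,40]]]'
python3 -m handwheel '[[[0,0,0,0,0,8],[0,0,0,0,0,16],[0,0,0,0,0,24],[0,0,0,0,0,32],[0,0,0,0,0,40]]]'
python3 -m handwheel '[[[0,0,0,0,0,8],[0,0,0,0,0,10],[0,0,0,0,0,10],[0,0,0,0,0,10]]]'
python3 -c "
from h import *
st();delta([.4391,-.0457,.021],6.3)
c=snap('top')['img'][90:230,200:380];d=snap('side')['img'][120:260,210:390]
cv2.imwrite('pics/t6.png',cv2.resize(np.hstack([c,d]),None,fx=2.2,fy=2.2,interpolation=2))"
```

```text
time_s: 17.65
eef_pos: [0.4297, -0.0495, 0.1359]
orientation: [-179.9, -0.0, 96.2]
wrist_force: [0.1, -0.6, 0.6]
opening: 0.0339
time_s: 18.15
eef_pos: [0.4323, -0.0479, 0.1365]
orientation: [-180.0, 0.0, 56.0]
wrist_force: [0.5, -0.3, 0.1]
opening: 0.0298
time_s: 18.65
eef_pos: [0.4324, -0.0479, 0.1365]
orientation: [-180.0, 0.0, 16.0]
wrist_force: [-0.4, 0.3, 0.2]
opening: 0.0299
time_s: 19.05
eef_pos: [0.4325, -0.0479, 0.1367]
orientation: [-180.0, 0.0, 6.4]
wrist_force: [-0.2, -0.2, -0.4]
opening: 0.0298
{'time_s': 19.05, 'q': [-23.946, -2.142, 24.049, 118.316, 0.97, 63.66, -83.922], 'eef_pos': [0.432, -0.048, 0.137], 'orientation': [-179.995, 0.015, 6.42], 'wrist_force': [-0.227, -0.159, -0.385], 'opening': 0.03}
shift [ 0.0069 -0.0015  0.1157]
turn [-0.01  0.02  0.12]
```

View pics/t6.png

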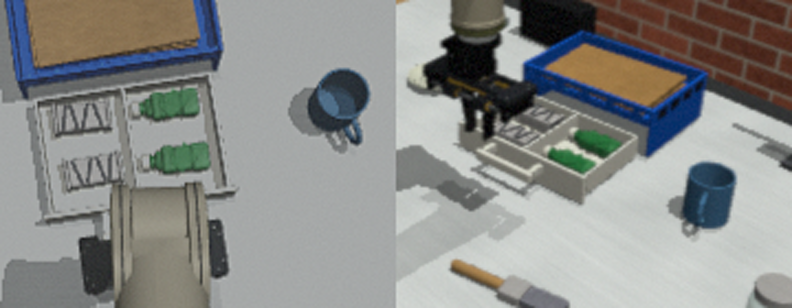

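All four pieces lie flat in the correct bays: tins at left, bottles at right. The jaws are across the handle, so I'll go down and push slowly.

```bash
python3 -m handwheel '[[[0,-0.0015,0.03,0,0,0],[0,-0.0015,0.06,0,0,0],[0,-0.0015,0.09,0,0,0],[0,-0.0015,0.11,0,0,0],[0,-0.0015,0.1155,0,0,0]]]'
python3 -m handwheel '[[[0.01,0,0,0,0,0],[0.02,0,0,0,0,0],[0.03,0,0,0,0,0],[0.036,0,0,0,0,0],[0.041,0,0,0,0,0]]]'
python3 -m handwheel '[[[0.006,0,0,0,0,0],[0.014,0,0,0,0,0],[0.024,0,0,0,0,0],[0.036,0,0,0,0,0],[0.048,0,0,0,0,0]]]'
python3 -m handwheel '[[[0.012,0,0,0,0,0],[0.024,0,0,0,0,0],[0.036,0,0,0,0,0],[0.048,0,0,0,0,0],[0.06,0,0,0,0,0]]]'
python3 -m handwheel '[[[0.012,0,0,0,0,0],[0.024,0,0,0,0,0],[0.036,0,0,0,0,0],[0.046,0,0,0,0,0],[0.054,0,0,0,0,0]]]'
python3 -m handwheel '[[[0.008,0,0,0,0,0],[0.014,0,0,0,0,0],[0.02,0,0,0,0,0],[0.025,0,0,0,0,0],[0.029,0,0,0,0,0]]]'
python3 -c "
from h import *
s=st();a=np.radians(6.3);u=np.array([np.cos(a),np.sin(a),0]);print((np.array(s['eef_pos'])-[.48386,-.0407,0])@u+.0095)"
```

```text
time_s: 19.65
eef_pos: [0.4309, -0.0465, 0.0196]
orientation: [180.0, 0.2, 6.4]
wrist_force: [-0.4, -0.1, -0.0]
opening: 0.0301
time_s: 20.15
eef_pos: [0.4743, -0.0418, 0.0219]
orientation: [180.0, -0.1, 6.4]
wrist_force: [-0.5, 0.2, -1.0]
opening: 0.03
time_s: 20.65
eef_pos: [0.5219, -0.0362, 0.0213]
orientation: [-180.0, 0.0, 6.4]
wrist_force: [-2.7, 1.6, 0.4]
opening: 0.0303
time_s: 21.15
eef_pos: [0.5816, -0.0295, 0.0211]
orientation: [-180.0, 0.0, 6.4]
wrist_force: [-3.6, 1.9, 0.2]
opening: 0.0303
time_s: 21.65
eef_pos: [0.6351, -0.0237, 0.0211]
orientation: [-180.0, 0.0, 6.4]
wrist_force: [-1.2, 0.8, 0.4]
opening: 0.0304
time_s: 22.15
eef_pos: [0.6634, -0.0208, 0.0214]
orientation: [-180.0, -0.0, 6.3]
wrist_force: [-1.4, 1.3, -0.3]
opening: 0.0302
{'time_s': 22.15, 'q': [-18.051, 34.875, 21.732, 89.664, -14.421, 58.243, -75.903], 'eef_pos': [0.663, -0.021, 0.021], 'orientation': [-179.997, -0.001, 6.332], 'wrist_force': [-1.351, 1.301, -0.254], 'opening': 0.03}
0.19012540297960498
```

Continue in small steps until the end stop shows in the force.

```bash
python3 -m handwheel '[[[0.002,0,0,0,0,0],[0.004,0,0,0,0,0],[0.006,0,0,0,0,0],[0.007,0,0,0,0,0],[0.007,0,0,0,0,0]]]'
python3 -m handwheel '[[[0.001,0,0,0,0,0],[0.002,0,0,0,0,0],[0.003,0,0,0,0,0],[0.003,0,0,0,0,0]]]'
```

```text
time_s: 22.65
eef_pos: [0.6702, -0.0202, 0.0215]
orientation: [180.0, -0.0, 6.3]
wrist_force: [-1.0, 0.2, -0.5]
opening: 0.03
time_s: 23.05
eef_pos: [0.6732, -0.0198, 0.0215]
orientation: [180.0, -0.0, 6.3]
wrist_force: [-1.0, 0.0, 0.4]
opening: 0.0302
```

```bash
python3 -m handwheel '[[[0.001,0,0,0,0,0],[0.002,0,0,0,0,0],[0.003,0,0,0,0,0],[0.003,0,0,0,0,0]]]'
python3 -m handwheel '[[[0.001,0,0,0,0,0],[0.002,0,0,0,0,0],[0.003,0,0,0,0,0],[0.003,0,0,0,0,0]]]'
```

```text
time_s: 23.45
eef_pos: [0.6741, -0.0197, 0.0214]
orientation: [-180.0, 0.2, 6.3]
wrist_force: [-11.3, 0.6, 8.6]
opening: 0.03
time_s: 23.85
eef_pos: [0.6742, -0.0197, 0.0213]
orientation: [-179.9, 0.6, 6.3]
wrist_force: [-28.4, -1.1, 20.8]
opening: 0.0302
```

The end stop is reached. Back off, lift and look.

```bash
python3 -m handwheel '[[[-0.01,0,0,0,0,0],[-0.03,0,0,0,0,0],[-0.06,0,0,0,0,0],[-0.1,0,0,0,0,0],[-0.14,0,0,0,0,0]]]'
python3 -m handwheel '[[[-0.03,0,-0.02,0,0,0],[-0.05,0,-0.06,0,0,0],[-0.06,0,-0.1,0,0,0],[-0.06,0,-0.13,0,0,0],[-0.06,0,-0.13,0,0,0]]]'
python3 -c "
from h import *
st()
c=snap('top')['img'][90:230,200:380];d=snap('side')['img'][120:260,210:390]
cv2.imwrite('pics/t7.png',cv2.resize(np.hstack([c,d]),None,fx=2.2,fy=2.2,interpolation=2))"
```

```text
time_s: 24.35
eef_pos: [0.5389, -0.0347, 0.0214]
orientation: [180.0, -0.1, 6.3]
wrist_force: [0.5, -1.1, -0.1]
opening: 0.0304
time_s: 24.85
eef_pos: [0.4828, -0.0412, 0.1559]
orientation: [-179.9, -0.5, 6.3]
wrist_force: [1.0, 0.1, -0.5]
opening: 0.0299
{'time_s': 24.85, 'q': [-25.173, 3.257, 25.745, 111.02, -1.671, 65.582, -82.476], 'eef_pos': [0.483, -0.041, 0.156], 'orientation': [-179.949, -0.482, 6.309], 'wrist_force': [1.026, 0.073, -0.451], 'opening': 0.03}
```

View pics/t7.png

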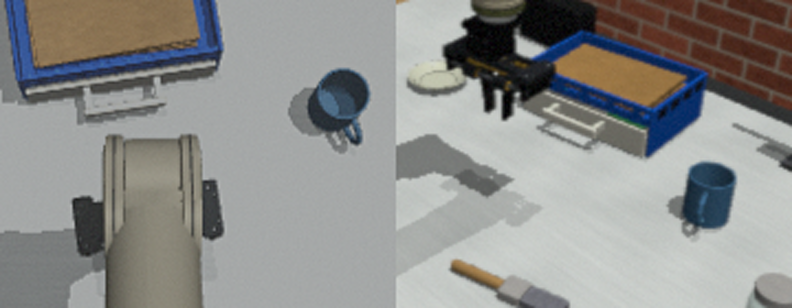

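The tray is shut flush against the crate, the crate has not moved and the arm is clear.

```bash
python3 -c "
from h import *
ticket.finish_job()"
```

```text
the job is handed in; nothing more can be done
```

I put the bottle in the right bay with the other bottle and the tin in the left bay with the other tin. I then pushed the tray home and handed the job in at about 25 s. `finish_job` gave no verdict.

- **Pieces:** the last picture before the push showed all four lying flat and not overlapping in the correct bays. I could not see them once the tray was shut.
- **Tray:** the push ran at about 1–4 N until the end stop, at about 0.20 m of travel, where the force rose to about 35 N. The final pictures show the tray flush with the crate and the gripper clear of everything.
- **Forces:** the wrist force read about 30 N for a moment as I lowered the tin into the tray, and was back near zero 0.2 s later.
- **Bystanders:** I never touched any of them. The final crops show the mug and the parts of the saucer and brush in view where they were. I did not re-check the scraper, peg box or jar.

No check failed or disagreed.

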